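# Load the long filter plate into the photometer and shut its cover

## Robot

A 7-joint arm with a two-finger parallel gripper is mounted at the origin on the work surface. World frame = base frame: x ahead of the robot, y to its left, z up, the work surface at z = 0. Lengths are in m, angles in rad, forces in N, time in s.
With the tool pointing down it reaches from about 0.425 to 0.925 m from the base axis. Payload 6.8 kg.
Tool frame: the origin (TCP) lies midway between the tips of the shut fingers; the grasp point (between the pads) lies 19 mm behind it; z points along the fingers, y is the line along which they close (so a half turn about z gives the same grasp; the last joint's range is limited). The gripper opens to 88 mm and grips with 3 to 60 N. Pads are 20 mm wide; open, the fingers measure 115 mm over their backs; the gripper's body (75 mm by 178 mm) begins 61 mm behind the grasp point.
Start: joints at [-1.331, 0.477, 0.022, 1.555, -0.011, 1.109, -0.083], TCP at [0.23, 0.635, 0.223] pointing down, gripper open.
Joint ranges: [-2.96, 2.96], [-0.34, 2.1], [-1.41, 1.46], [0.24, 2.44], [-1.37, 4.51], [0.17, 1.92], [-2.96, 2.96]. Speed limits (rad/s): [2.39, 2.39, 3.14, 3.14, 3.14, 3.14, 3.14].

## Interface

Orientations are given as a 3x3 rotation matrix whose columns are the frame's x, y, z axes.
In Python, from cell import * gives the robot as it stands.
- The arm moves only by the tool arm_command, never from a script. Its argument "commands" is a list of rows, each an object of numbers: "dx", "dy", "dz": the shift along the tool's x, y, z in cm; "ax", "ay", "az": the turn, a rotation vector about the tool's x, y, z in rad; "claw": the opening, from 0 (shut) to 1 (fully open). In form: [{"dx": .., "dy": .., "dz": .., "ax": .., "ay": .., "az": .., "claw": ..}, ...]. A call has 1 to 20 rows; each row is the pose to reach, as a shift and turn from the pose commanded when the call began, along the tool's axes at that moment; what a row does not reach only later rows make up. A row lasts 1/10 s, in which the tool goes at most 50 mm and 8.59 degrees, less where a joint would pass 70% of its speed; a pose out of reach is approached as far as the arm can. A call with a gripper value outside its range is refused whole. The fingers move at their own pace and stop on an object; "force" is the grip in N (left out, the last holds). Time passes only in rows, so rows that repeat a pose let the fingers close. It gives the time, the measured TCP pose, the force, the opening and the grip force at its end, in the units of the state.
- read_state(): the state, without advancing time (a new reading comes with each control period).
- snapshot(name): name is "scene" or "top"; returns a dict with "pixels" (480x640x3 uint8, red, green, blue), "range_z" (480x640 float32, m along the optical axis (not along the pixel's ray), 0 where there is no reading), "intrinsics" (3x3 intrinsics, pixels), "R" (3x3) and "t" (3): a world point X has camera coordinates R X + t. Camera axes: x right, y down, z forward; pixel columns grow to the right and rows downward; lengths in m; the calibration is good to about 2 mm. A picture is of the moment at which its call begins.
- close_job(): hands the job in; it is judged then, once.
The state is a dict: "time": time; "q": joint angles; "joint_vel": joint speeds; "effort": joint torques, N m; "ee_pos": TCP position; "orientation": TCP orientation; "contact_force": force on the tool from outside, world axes, zero at the start; "ft_torque": the same for the moment, N m; "gripper_width": finger opening in m; "grasp_force": force on a finger pad.
Only numpy, scipy, OpenCV 4.12 (cv2) and the standard library are available. Lean on these libraries where they do the work, as an engineer would, in place of code of your own. Each camera call takes 0.05 s, during which the arm holds its last target. There are 200 camera calls.

## Task

Slide the photometer's cover open, take the long filter plate out of the rack and stand it on a long edge in the slot of the compartment, fully home, then slide the cover fully shut and let go. The fingers fit into the compartment only at the middle of the slot, so lay the plate on its long edge on the bench first and take it again by its middle. Leave the two short plates in the rack and everything else on the bench where it is.

Things in the scene. Friction and masses are not known exactly. Their poses are not given: they have to be found in the camera images.
- cover (a joint): Position (m) of the photometer's grey sliding cover: 0 = fully shut over the compartment, 0.13 = fully open; it slides along the photometer's +y. It stays where it is left. The compartment is clear from about 0.11.
- cover_grip (a point): Top centre of the cover's grip fin, moving with the cover. The fin is 60 mm long (x), 12 mm thick (y, the sliding direction), and stands 24 mm above the 140 x 106 x 6 mm cover. Axes as the photometer's.
- photometer: White bench photometer, fixed, 240 (x) x 280 (y) x 75 mm high, keypad and display along its front (-x) edge. Origin: centre of its underside on the bench; x points to its back, y along the cover's slide. The open cover parks on the +y half of its top. Two guide bars along y, at x = -60 and +90 mm, rise 9 mm above the top.
- slot (a point): Centre of the slot's floor, 36 mm below the photometer's top; photometer axes, x along the slot. It lies in a pit 116 (x) x 90 (y) x 36 mm deep. The slot is 106 x 17 mm wide, between black cheeks 26 mm high at its two ends; its middle 54 mm has no cheeks: there the pit is open 45 mm to either side, down to the floor, for the fingers. A plate home in it ends 6 mm below the top.
- long_plate: The long filter plate: aluminium, 100 (x) x 12 (y) x 30 mm (z), about 0.09 kg. Origin: centre of its long lower edge face (z = 0). At the start it leans in the rack on that edge, x pointing down and away from the robot at 30 degrees; the lower 55 mm of its length stands in a channel with 18 mm high side walls, the upper 38 mm (-x) is free all round.
- plate_mid (a point): Centre of the long plate's volume, 15 mm along its z from its origin. Axes as the plate's.
- short_plate_a: A short filter plate, as the long one but 68 mm long, lying in another channel of the rack. Origin: on its long lower edge face, 50 mm from its lower end (18 mm from its upper end, which points to -x); axes as the long plate's.
- short_plate_b: The other short filter plate, same as short_plate_a.
- rack: Fixed rack for plates: a 130 (x) x 176 (y) x 10 mm plywood base with three white channels 64 mm apart across y, rising towards its front (-x, the robot's side) at 30 degrees. Origin: centre of the base's underside. The plates' origins lie above x = 0, 45 mm up; plates come out square to their slope or straight up.
- jar: White screw-top jar, diameter 56, height 85 mm, standing. Origin: centre of its underside. Bystander.
- bottle: Clear bottle with blue cap, diameter 70, height 150 mm, standing. Origin: centre of its underside. Bystander.
- tip_box: Blue pipette tip box, 120 x 85 x 65 mm. Origin: centre of its underside. Bystander.
- marker: Black marker pen, 120 mm long, diameter 14 mm, lying. Bystander.
- spatula: Spatula with a wooden handle and a broad flat steel blade, 170 mm long, lying. Bystander.
Mind the look-alikes: they are no part of the job. Leave any black, brown or purple look-alike of the long_plate alone.

How it is judged:
On the way, in this order (a step that is already met when the one before it is completed fails the run):
1. the cover is slid open (value of joint cover above 0.09 m), for 0.1 s.
2. the long plate stands home in the slot, the cover still open (horizontal distance between plate_mid and slot below 0.006 m and z of plate_mid in the frame of slot between 0.011 and 0.0185 m and angle between the x axis of plate_mid and the x axis of slot, either way round below 0.1 rad and angle between the z axis of plate_mid and the z axis of slot, either way round below 0.25 rad and value of joint cover above 0.06 m), for 0.2 s.
At the end, for the whole second after the job is handed in: The long plate rests on a long edge in the slot (centre within 6 mm of its centre, 11 to 18.5 mm above its floor; length within 0.1 rad, upright within 0.25 rad), the cover shut within 5 mm; short plates within 15 mm and all other listed things within 40 mm of their start (horizontal distance between plate_mid and slot below 0.006 m and z of plate_mid in the frame of slot between 0.011 and 0.0185 m and angle between the x axis of plate_mid and the x axis of slot, either way round below 0.1 rad and angle between the z axis of plate_mid and the z axis of slot, either way round below 0.25 rad and value of joint cover below 0.005 m and linear speed of long_plate below 0.02 m/s and distance of each of short_plate_a, short_plate_b from where it was at the start of the episode below 0.015 m and distance of each of jar, bottle, tip_box, marker, spatula from where it was at the start of the episode below 0.04 m); the robot touches nothing.
It fails at once if a short plate is taken out of its place in the rack (moved more than 30 mm) (distance of any of short_plate_a, short_plate_b from where it was at the start of the episode above 0.03 m).
It fails at once if a bystander is knocked more than 60 mm away (distance of any of jar, bottle, tip_box, marker, spatula from where it was at the start of the episode above 0.06 m).
It also fails if it takes over 64 s, if anything falls off the work surface, if the arm or the gripper's body presses on something with over 40 N, if the wrist force passes 120 N, or if a joint passes its speed limit or range.

## Working session

There is one attempt and no reset: what is moved stays moved. The work goes in short steps, Python scripts to look and compute and a tool call to move; the robot and the scene stay as the last step left them, time stands still between calls to the robot, and variables do not carry over. Pictures are saved under pics/ and viewed, at most 10 in all, crops included, and the job is handed in when it is done.

Besides the shell and the picture viewer there is one more tool, called after "Emit:" as name(argument=value, ...), one argument or row to a line, values as JSON. arm_command: Moves the arm, as the interface text tells. Its arguments: {"type":"object","properties":{"commands":{"type":"array","items":{"type":"object","properties":{"dx":{"type":"number"},"dy":{"type":"number"},"dz":{"type":"number"},"ax":{"type":"number"},"ay":{"type":"number"},"az":{"type":"number"},"claw":{"type":"number"}}}},"force":{"type":"number"}},"required":["commands"]}

```bash
mkdir -p pics; ls
cat > h.py <<'E'
from cell import *
import numpy as np, cv2
def pts(s):
    K=s["intrinsics"];z=s["range_z"];v,u=np.mgrid[0:480,0:640]
    c=np.stack([(u-K[0,2])/K[0,0]*z,(v-K[1,2])/K[1,1]*z,z],-1)
    P=(c-s["t"])@s["R"]
    P[z==0]=np.nan
    return P
def save(n,im): cv2.imwrite("pics/"+n,im[...,::-1])
E
python3 - <<'E'
from h import *
for n in("scene","top"):
    s=snapshot(n);save(n+"0.png",s["pixels"]);np.savez(n+"0.npz",**s);print(n,s["intrinsics"],-s["R"].T@s["t"],s["R"])
st=read_state();print(st["time"],st["ee_pos"],st["orientation"],st["gripper_width"])
E
```

```text
pics
scene [[604.6989526    0.         306.57262585]
 [  0.         604.6989526  237.30268983]
 [  0.           0.           1.        ]] [ 1.77205216 -0.24116775  1.17874223] [[ 0.18193568  0.98327157 -0.00874237]
 [ 0.64713072 -0.12642376 -0.75182369]
 [-0.74035211  0.1311261  -0.65930623]]
top [[453.3580579    0.         318.05123283]
 [  0.         453.3580579  240.01390418]
 [  0.           0.           1.        ]] [ 0.37741352 -0.04166147  1.13213079] [[-0.02624343 -0.99960536 -0.01001998]
 [-0.98505713  0.02756563 -0.17000759]
 [ 0.17021671  0.00540867 -0.98539181]]
0.1 [0.22991237 0.63408734 0.22179833] [[-9.40148026e-01  3.40766100e-01 -3.92361216e-04]
 [ 3.40766293e-01  9.40146802e-01 -1.52474283e-03]
 [-1.50703525e-04 -1.56718744e-03 -9.99998761e-01]] 0.08803515492439991
```

View pics/scene0.png

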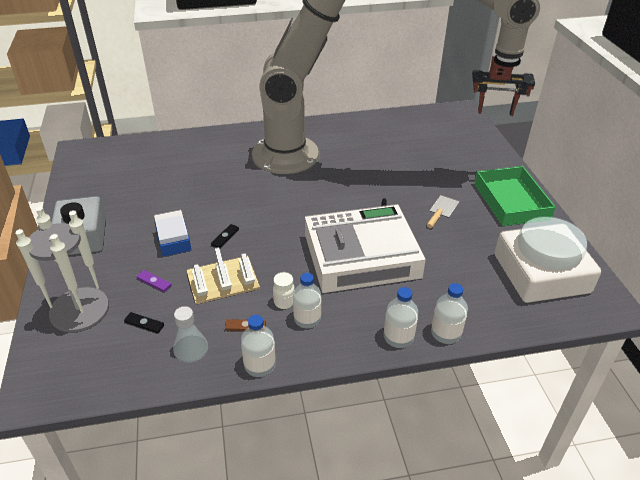

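View pics/top0.png

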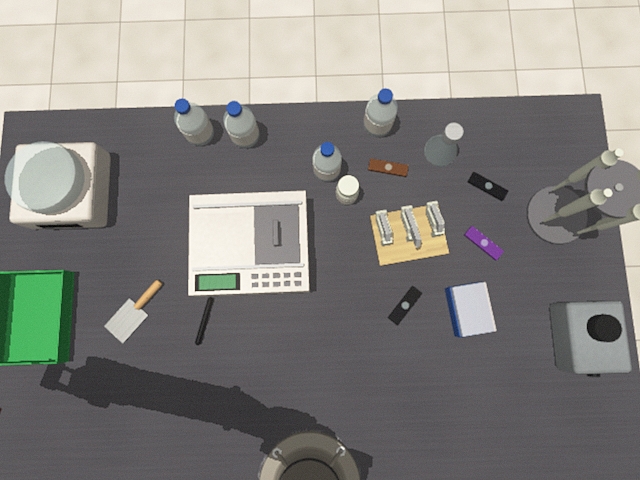

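The plate look-alikes in the top view are brown at (388,168), black at (488,186) and (405,305), and purple at (484,243). The rack's three aluminium plates are at (385,228), (410,228) and (436,220). The middle one is the longest and reaches furthest to the robot, so I choose it and check it in a crop.

Run:
```python
from h import *
t=dict(np.load("top0.npz"));s=dict(np.load("scene0.npz"))
a=cv2.resize(t["pixels"][190:275,360:460],(600,510),interpolation=cv2.INTER_CUBIC);save("crop1.png",a)
P=pts(t);px=t["pixels"].astype(int)
def rect(m,name):
    q=P[m];q=q[~np.isnan(q).any(1)]
    r=cv2.minAreaRect(q[:,:2].astype(np.float32));print(name,len(q),np.round(r[0],4),np.round(r[1],4),round(r[2],2),"z",np.round(np.median(q[:,2]),4));return q
v,u=np.mgrid[0:480,0:640]
box=lambda u0,u1,v0,v1:(u>u0)&(u<u1)&(v>v0)&(v<v1)
ph=box(180,320,180,305)
z=P[...,2]
m=ph&(z>0.065)&(z<0.1)&(px.min(-1)>150)
q=rect(m,"phot top")
rect(ph&(z>0.06),"phot all")
g=ph&(abs(px[...,0]-px[...,2])<25)&(px.mean(-1)<150)&box(245,305,200,268)
rect(g,"cover grey");rect(ph&(z>0.095),"fin z>.095")
rk=box(360,460,190,275)
hsv=cv2.cvtColor(t["pixels"],cv2.COLOR_RGB2HSV).astype(int)
wood=rk&(hsv[...,0]>12)&(hsv[...,0]<28)&(hsv[...,1]>70)
q=rect(wood&(z<0.02),"rack wood")
for lo in(0.06,0.08,0.1): 
  n,l,st,c=cv2.connectedComponentsWithStats((rk&(z>lo)).astype(np.uint8))
  for i in range(1,n):
    if st[i,4]>8: rect(l==i,f"rk>{lo} {st[i]}"); print(np.nanmax(z[l==i]),np.round(P[l==i][np.nanargmax(z[l==i])],4))
```

```text
phot top 8096 [0.5604 0.1307] [0.2411 0.2808] 0.68 z 0.0756
phot all 11819 [0.5602 0.1305] [0.2416 0.2812] 0.67 z 0.0767
cover grey 2498 [0.5774 0.0583] [0.1409 0.1146] 1.08 z 0.0825
fin z>.095 138 [0.5754 0.0616] [0.012  0.0598] 89.68 z 0.1061
rack wood 2323 [ 0.5816 -0.2641] [0.1333 0.176 ] 8.4 z 0.0102
rk>0.06 [434 211  11  21 126] 126 [ 0.6006 -0.3279] [0.0248 0.0491] 84.41 z 0.0684
0.08042093575110416 [ 0.5869 -0.3294  0.0804]
rk>0.06 [408 217  14  31 216] 216 [ 0.5746 -0.2644] [0.0245 0.0751] 88.65 z 0.0778
0.0981252260692968 [ 0.5519 -0.2692  0.0981]
rk>0.06 [382 220  11  21 118] 118 [ 0.5805 -0.1986] [0.0492 0.023 ] 20.84 z 0.0694
0.08221879034957463 [ 0.571  -0.1962  0.0822]
rk>0.08 [413 229   9  16  90] 90 [ 0.5608 -0.268 ] [0.0372 0.0129] 7.33 z 0.0882
0.0981252260692968 [ 0.5519 -0.2692  0.0981]
```

View pics/crop1.png

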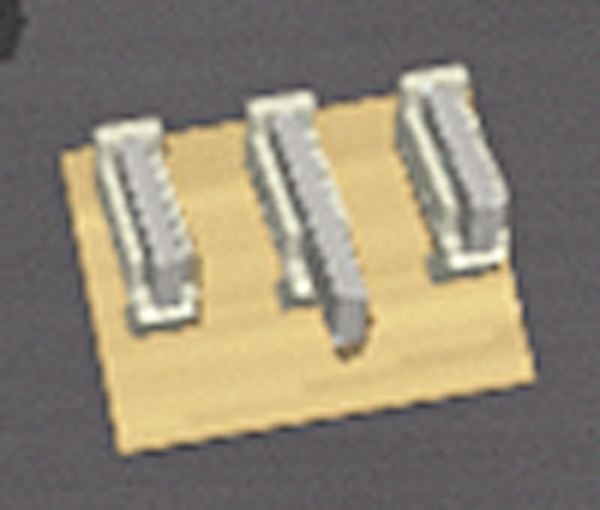

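The crop shows the middle plate (upper end at about crop (350,320)) is the long aluminium one, with its upper end standing free. The two short plates sit wholly in the outer channels. Sizes and heights match the description, so I'll open the cover first.

```bash
cat >> h.py <<'E'
from scipy.spatial.transform import Rotation as Ro
def down(yaw): # tool z down, tool y at angle yaw (rad) in the world xy
    y=np.array([np.cos(yaw),np.sin(yaw),0]);z=np.array([0,0,-1.]);return np.stack([np.cross(y,z),y,z],1)
def delta(p,R,p0=None,R0=None):
    s=read_state()
    if p0 is None:p0=np.array(s["ee_pos"]);R0=np.array(s["orientation"])
    d=R0.T@(np.array(p)-p0)*100;a=Ro.from_matrix(R0.T@R).as_rotvec()
    print("d",np.round(d,2),"a",np.round(a,3),"rows",round(np.linalg.norm(d)/5,1),round(np.linalg.norm(a)/.15,1))
E
python3 - <<'E'
from h import *
R=down(np.pi/2+0.012)
delta([.5754,.0616,.16],R)
E
```

```text
d [-51.99 -42.04   6.25] a [-0.002 -0.    -0.36 ] rows 13.4 2.4
```

Emit:
arm_command(
  commands=[
    {"dx": -52.0, "dy": -42.0, "dz": 6.2, "az": -0.36, "claw": 0.5},
    {"dx": -52.0, "dy": -42.0, "dz": 6.2, "az": -0.36, "claw": 0.5},
    {"dx": -52.0, "dy": -42.0, "dz": 6.2, "az": -0.36, "claw": 0.5},
    {"dx": -52.0, "dy": -42.0, "dz": 6.2, "az": -0.36, "claw": 0.5},
    {"dx": -52.0, "dy": -42.0, "dz": 6.2, "az": -0.36, "claw": 0.5},
    {"dx": -52.0, "dy": -42.0, "dz": 6.2, "az": -0.36, "claw": 0.5},
    {"dx": -52.0, "dy": -42.0, "dz": 6.2, "az": -0.36, "claw": 0.5},
    {"dx": -52.0, "dy": -42.0, "dz": 6.2, "az": -0.36, "claw": 0.5},
    {"dx": -52.0, "dy": -42.0, "dz": 6.2, "az": -0.36, "claw": 0.5},
    {"dx": -52.0, "dy": -42.0, "dz": 6.2, "az": -0.36, "claw": 0.5},
    {"dx": -52.0, "dy": -42.0, "dz": 6.2, "az": -0.36, "claw": 0.5},
    {"dx": -52.0, "dy": -42.0, "dz": 6.2, "az": -0.36, "claw": 0.5},
    {"dx": -52.0, "dy": -42.0, "dz": 6.2, "az": -0.36, "claw": 0.5},
    {"dx": -52.0, "dy": -42.0, "dz": 6.2, "az": -0.36, "claw": 0.5},
    {"dx": -52.0, "dy": -42.0, "dz": 6.2, "az": -0.36, "claw": 0.5},
    {"dx": -52.0, "dy": -42.0, "dz": 6.2, "az": -0.36, "claw": 0.5},
    {"dx": -52.0, "dy": -42.0, "dz": 6.2, "az": -0.36, "claw": 0.5},
    {"dx": -52.0, "dy": -42.0, "dz": 6.2, "az": -0.36, "claw": 0.5},
    {"dx": -52.0, "dy": -42.0, "dz": 6.2, "az": -0.36, "claw": 0.5},
    {"dx": -52.0, "dy": -42.0, "dz": 6.2, "az": -0.36, "claw": 0.5},
  ],
)

```text
schema error: expected keys dx, dy, dz, ax, ay, az, claw
```

Emit:
arm_command(
  commands=[
    {"dx": -52, "dy": -42, "dz": 6.2, "ax": 0, "ay": 0, "az": -0.36, "claw": 0.5},
    {"dx": -52, "dy": -42, "dz": 6.2, "ax": 0, "ay": 0, "az": -0.36, "claw": 0.5},
    {"dx": -52, "dy": -42, "dz": 6.2, "ax": 0, "ay": 0, "az": -0.36, "claw": 0.5},
    {"dx": -52, "dy": -42, "dz": 6.2, "ax": 0, "ay": 0, "az": -0.36, "claw": 0.5},
    {"dx": -52, "dy": -42, "dz": 6.2, "ax": 0, "ay": 0, "az": -0.36, "claw": 0.5},
    {"dx": -52, "dy": -42, "dz": 6.2, "ax": 0, "ay": 0, "az": -0.36, "claw": 0.5},
    {"dx": -52, "dy": -42, "dz": 6.2, "ax": 0, "ay": 0, "az": -0.36, "claw": 0.5},
    {"dx": -52, "dy": -42, "dz": 6.2, "ax": 0, "ay": 0, "az": -0.36, "claw": 0.5},
    {"dx": -52, "dy": -42, "dz": 6.2, "ax": 0, "ay": 0, "az": -0.36, "claw": 0.5},
    {"dx": -52, "dy": -42, "dz": 6.2, "ax": 0, "ay": 0, "az": -0.36, "claw": 0.5},
    {"dx": -52, "dy": -42, "dz": 6.2, "ax": 0, "ay": 0, "az": -0.36, "claw": 0.5},
    {"dx": -52, "dy": -42, "dz": 6.2, "ax": 0, "ay": 0, "az": -0.36, "claw": 0.5},
    {"dx": -52, "dy": -42, "dz": 6.2, "ax": 0, "ay": 0, "az": -0.36, "claw": 0.5},
    {"dx": -52, "dy": -42, "dz": 6.2, "ax": 0, "ay": 0, "az": -0.36, "claw": 0.5},
    {"dx": -52, "dy": -42, "dz": 6.2, "ax": 0, "ay": 0, "az": -0.36, "claw": 0.5},
    {"dx": -52, "dy": -42, "dz": 6.2, "ax": 0, "ay": 0, "az": -0.36, "claw": 0.5},
    {"dx": -52, "dy": -42, "dz": 6.2, "ax": 0, "ay": 0, "az": -0.36, "claw": 0.5},
  ],
)

```text
time: 1.8
ee_pos: [0.575, 0.0645, 0.1605]
orientation: [[-1.0, -0.015, -0.001], [-0.015, 1.0, 0.001], [0.001, 0.001, -1.0]]
contact_force: [-0.2, -0.5, -0.6]
gripper_width: 0.0444
grasp_force: 0.0
```

Run:
```python
from h import *
delta([.5754,.0616,.088],down(np.pi/2+0.012))
```

```text
d [-0.04 -0.29  7.25] a [ 0.001 -0.001  0.003] rows 1.5 0.0
```

Emit:
arm_command(
  commands=[
    {"dx": 0, "dy": -0.2, "dz": 4, "ax": 0, "ay": 0, "az": 0, "claw": 0.5},
    {"dx": 0, "dy": -0.2, "dz": 7, "ax": 0, "ay": 0, "az": 0, "claw": 0.5},
    {"dx": 0, "dy": -0.2, "dz": 7.2, "ax": 0, "ay": 0, "az": 0, "claw": 0.5},
    {"dx": 0, "dy": -0.2, "dz": 7.2, "ax": 0, "ay": 0, "az": 0, "claw": 0.5},
    {"dx": 0, "dy": -0.2, "dz": 7.2, "ax": 0, "ay": 0, "az": 0, "claw": 0},
    {"dx": 0, "dy": -0.2, "dz": 7.2, "ax": 0, "ay": 0, "az": 0, "claw": 0},
    {"dx": 0, "dy": -0.2, "dz": 7.2, "ax": 0, "ay": 0, "az": 0, "claw": 0},
    {"dx": 0, "dy": -0.2, "dz": 7.2, "ax": 0, "ay": 0, "az": 0, "claw": 0},
    {"dx": 0, "dy": -0.2, "dz": 7.2, "ax": 0, "ay": 0, "az": 0, "claw": 0},
  ],
  force=15,
)

```text
time: 2.7
ee_pos: [0.5762, 0.0608, 0.0893]
orientation: [[-1.0, -0.012, 0.001], [-0.012, 1.0, 0.001], [-0.001, 0.001, -1.0]]
contact_force: [-0.8, 0.8, 4.5]
gripper_width: 0.012
grasp_force: 15.0
```

Emit:
arm_command(
  commands=[
    {"dx": 0, "dy": 1, "dz": 0, "ax": 0, "ay": 0, "az": 0, "claw": 0},
    {"dx": 0, "dy": 3, "dz": 0, "ax": 0, "ay": 0, "az": 0, "claw": 0},
    {"dx": 0, "dy": 5, "dz": 0, "ax": 0, "ay": 0, "az": 0, "claw": 0},
    {"dx": 0, "dy": 7, "dz": 0, "ax": 0, "ay": 0, "az": 0, "claw": 0},
    {"dx": 0, "dy": 9, "dz": 0, "ax": 0, "ay": 0, "az": 0, "claw": 0},
    {"dx": 0, "dy": 11, "dz": 0, "ax": 0, "ay": 0, "az": 0, "claw": 0},
    {"dx": 0, "dy": 12.3, "dz": 0, "ax": 0, "ay": 0, "az": 0, "claw": 0},
    {"dx": 0, "dy": 12.9, "dz": 0, "ax": 0, "ay": 0, "az": 0, "claw": 0},
    {"dx": 0, "dy": 12.9, "dz": 0, "ax": 0, "ay": 0, "az": 0, "claw": 0},
    {"dx": 0, "dy": 12.9, "dz": 0, "ax": 0, "ay": 0, "az": 0, "claw": 0},
    {"dx": 0, "dy": 12.9, "dz": 0, "ax": 0, "ay": 0, "az": 0, "claw": 0.45},
    {"dx": 0, "dy": 12.9, "dz": 0, "ax": 0, "ay": 0, "az": 0, "claw": 0.45},
    {"dx": 0, "dy": 12.9, "dz": 0, "ax": 0, "ay": 0, "az": 0, "claw": 0.45},
    {"dx": 0, "dy": 12.9, "dz": -4, "ax": 0, "ay": 0, "az": 0, "claw": 0.45},
    {"dx": 0, "dy": 12.9, "dz": -8, "ax": 0, "ay": 0, "az": 0, "claw": 0.45},
    {"dx": 0, "dy": 12.9, "dz": -11, "ax": 0, "ay": 0, "az": 0, "claw": 0.45},
    {"dx": 0, "dy": 12.9, "dz": -12, "ax": 0, "ay": 0, "az": 0, "claw": 0.45},
  ],
)

```text
time: 4.4
ee_pos: [0.5757, 0.1903, 0.2119]
orientation: [[-1.0, -0.012, 0.005], [-0.012, 1.0, 0.002], [-0.005, 0.002, -1.0]]
contact_force: [0.6, -0.1, 0.4]
gripper_width: 0.0395
grasp_force: 0.0
```

Run:
```python
from h import *
s=read_state();print(s["ee_pos"])
# rack/plate frame
a=np.deg2rad(8.4);rx=np.array([np.cos(a),np.sin(a),0]);Z=np.array([0,0,1.])
O=np.array([.5816,-.2641,.045]);px=rx*np.cos(np.pi/6)-Z*.5;pz=rx*.5+Z*np.cos(np.pi/6)
ry=np.cross(Z,rx)
R=np.stack([np.cross(ry,-pz),ry,-pz],1);print(R)
g=O-.032*px+.024*pz; tcp=g-pz*.019
print("tcp",tcp,"pre",tcp+.09*pz)
delta(tcp+.09*pz,R)
t=snapshot("top");np.savez("top1.npz",**t);P=pts(t);c=t["pixels"];save("top1.png",cv2.resize(c[180:310,180:400],(800,472)))
```

```text
[0.57572437 0.19025038 0.21194629]
[[-0.85673497 -0.14608303 -0.49463617]
 [-0.12651161  0.98927233 -0.07304151]
 [ 0.5         0.         -0.8660254 ]]
tcp [ 0.55665766 -0.26778316  0.06533013] pre [ 0.60117492 -0.26120943  0.14327241]
d [ -1.96 -45.19   6.77] a [ 0.037  0.528 -0.131] rows 9.1 3.6
```

View pics/top1.png

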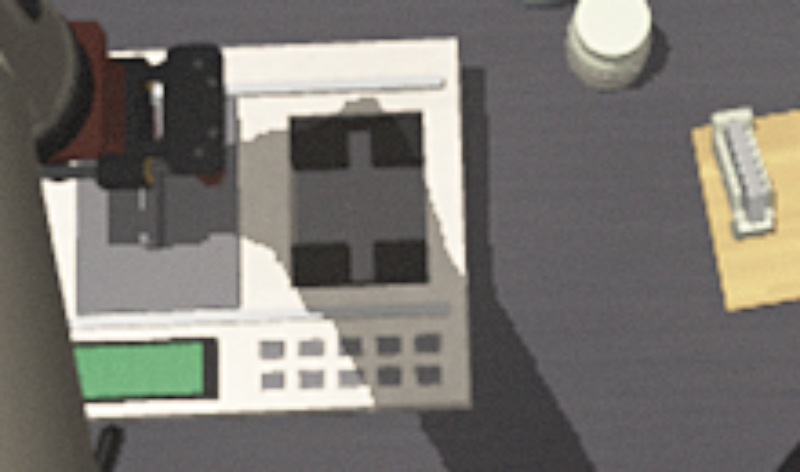

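The picture shows the cover parked left and the pit clear, with black cheeks at crop (290–428, 115–170) and (290–428, 240–285) and the slot running vertically at u≈359. Next I move to the plate pre-grasp and work out the slot.

Emit:
arm_command(
  commands=[
    {"dx": -2, "dy": -5, "dz": 0, "ax": 0, "ay": 0, "az": -0.13, "claw": 0.45},
    {"dx": -2, "dy": -10, "dz": 0, "ax": 0, "ay": 0, "az": -0.13, "claw": 0.45},
    {"dx": -2, "dy": -15, "dz": 0, "ax": 0, "ay": 0, "az": -0.13, "claw": 0.45},
    {"dx": -2, "dy": -20, "dz": 0, "ax": 0, "ay": 0, "az": -0.13, "claw": 0.45},
    {"dx": -2, "dy": -25, "dz": 0, "ax": 0, "ay": 0, "az": -0.13, "claw": 0.45},
    {"dx": -2, "dy": -30, "dz": 0, "ax": 0, "ay": 0, "az": -0.13, "claw": 0.45},
    {"dx": -2, "dy": -35, "dz": 0, "ax": 0.037, "ay": 0.528, "az": -0.131, "claw": 0.45},
    {"dx": -2, "dy": -40, "dz": 3, "ax": 0.037, "ay": 0.528, "az": -0.131, "claw": 0.45},
    {"dx": -2, "dy": -45.2, "dz": 5, "ax": 0.037, "ay": 0.528, "az": -0.131, "claw": 0.45},
    {"dx": -2, "dy": -45.2, "dz": 6.8, "ax": 0.037, "ay": 0.528, "az": -0.131, "claw": 0.45},
    {"dx": -2, "dy": -45.2, "dz": 6.8, "ax": 0.037, "ay": 0.528, "az": -0.131, "claw": 0.45},
    {"dx": -2, "dy": -45.2, "dz": 6.8, "ax": 0.037, "ay": 0.528, "az": -0.131, "claw": 0.45},
    {"dx": -2, "dy": -45.2, "dz": 6.8, "ax": 0.037, "ay": 0.528, "az": -0.131, "claw": 0.45},
    {"dx": -2, "dy": -45.2, "dz": 6.8, "ax": 0.037, "ay": 0.528, "az": -0.131, "claw": 0.45},
    {"dx": -2, "dy": -45.2, "dz": 6.8, "ax": 0.037, "ay": 0.528, "az": -0.131, "claw": 0.45},
  ],
)

```text
time: 5.95
ee_pos: [0.6004, -0.2616, 0.1431]
orientation: [[-0.856, -0.147, -0.495], [-0.126, 0.989, -0.075], [0.501, -0.002, -0.865]]
contact_force: [0.1, 0.2, 0.9]
gripper_width: 0.0398
grasp_force: 0.0
```

Run:
```python
from h import *
a=np.deg2rad(8.4);rx=np.array([np.cos(a),np.sin(a),0]);Z=np.array([0,0,1.])
O=np.array([.5816,-.2641,.045]);px=rx*np.cos(np.pi/6)-Z*.5;pz=rx*.5+Z*np.cos(np.pi/6)
ry=np.cross(Z,rx);R=np.stack([np.cross(ry,-pz),ry,-pz],1)
delta(O-.032*px+.005*pz,R)
t=snapshot("top");np.savez("top2.npz",**t)
P=pts(t);z=P[...,2];v,u=np.mgrid[0:480,0:640]
b=(u>252)&(u<305)&(v>203)&(v<265)
pit=b&(z<.068)&(z>.03)
def rect(m,n):
    q=P[m];r=cv2.minAreaRect(q[:,:2].astype(np.float32));print(n,len(q),np.round(r[0],4),np.round(r[1],4),r[2],np.round(np.percentile(q[:,2],[5,50,95]),4))
rect(pit,"pit")
gray=t["pixels"].mean(-1)
ch=(z>.06)&(z<.07)&b; n,l,st,c=cv2.connectedComponentsWithStats(ch.astype(np.uint8))
for i in range(1,n):
    if st[i,4]>15: rect(l==i,f"cheek {st[i]}")
top=(u>180)&(u<320)&(v>180)&(v<305)&(z>.06)&(z<.1);rect(top,"phot")
# ray edge of long plate top: points above .083 
m=(u>395)&(u<430)&(v>205)&(v<255)&(z>.07)
q=P[m];d=(q-O);X=d@px;Y=d@ry;H=d@pz;k=abs(H-.03)<.004
print("plate top pts",k.sum(),"X",X[k].min(),X[k].max(),"Y",Y[k].mean(),"H",H[k].mean(), "slope",np.polyfit(X[k],Y[k],1))
```

```text
d [-0.07  0.05  8.94] a [-0.002 -0.001 -0.   ] rows 1.8 0.0
pit 1485 [0.5765 0.0598] [0.0889 0.1155] 89.4925537109375 [0.037  0.0427 0.067 ]
cheek [260 211  37  15 423] 423 [0.6181 0.0593] [0.0326 0.088 ] 0.657219648361206 [0.062  0.0652 0.0684]
cheek [260 230  17  31 215] 215 [0.5535 0.0843] [0.0742 0.0379] 0.387490451335907 [0.0621 0.0653 0.0683]
phot 9113 [0.56   0.1307] [0.2411 0.2814] 0.6447626948356628 [0.0662 0.0771 0.0852]
plate top pts 5 X -0.05268117020959086 -0.049327169228815554 Y -0.003191648886231169 H 0.027972443520542158 slope [-1.12207095 -0.06081956]
```

Emit:
arm_command(
  commands=[
    {"dx": 0, "dy": 0, "dz": 3, "ax": 0, "ay": 0, "az": 0, "claw": 0.45},
    {"dx": 0, "dy": 0, "dz": 6, "ax": 0, "ay": 0, "az": 0, "claw": 0.45},
    {"dx": 0, "dy": 0, "dz": 8, "ax": 0, "ay": 0, "az": 0, "claw": 0.45},
    {"dx": 0, "dy": 0, "dz": 8.9, "ax": 0, "ay": 0, "az": 0, "claw": 0.45},
    {"dx": 0, "dy": 0, "dz": 8.9, "ax": 0, "ay": 0, "az": 0, "claw": 0.45},
    {"dx": 0, "dy": 0, "dz": 8.9, "ax": 0, "ay": 0, "az": 0, "claw": 0},
    {"dx": 0, "dy": 0, "dz": 8.9, "ax": 0, "ay": 0, "az": 0, "claw": 0},
    {"dx": 0, "dy": 0, "dz": 8.9, "ax": 0, "ay": 0, "az": 0, "claw": 0},
    {"dx": 0, "dy": 0, "dz": 8.9, "ax": 0, "ay": 0, "az": 0, "claw": 0},
    {"dx": 0, "dy": 0, "dz": 8.9, "ax": 0, "ay": 0, "az": 0, "claw": 0},
    {"dx": 0, "dy": 0, "dz": 8.9, "ax": 0, "ay": 0, "az": 0, "claw": 0},
  ],
  force=40,
)

```text
time: 7.1
ee_pos: [0.5559, -0.2689, 0.0643]
orientation: [[-0.855, -0.146, -0.498], [-0.126, 0.989, -0.075], [0.504, -0.002, -0.864]]
contact_force: [1.0, 0.9, 3.0]
gripper_width: 0.0116
grasp_force: 40.0
```

Run:
```python
from h import *
delta([.45,-.12,.10],down(np.pi/2+.012))
```

```text
d [ 8.98 16.27  1.07] a [-0.037 -0.527  0.131] rows 3.7 3.6
```

Emit:
arm_command(
  commands=[
    {"dx": 0, "dy": 0, "dz": -1.5, "ax": 0, "ay": 0, "az": 0, "claw": 0},
    {"dx": 0, "dy": 0, "dz": -3.5, "ax": 0, "ay": 0, "az": 0, "claw": 0},
    {"dx": 0, "dy": 0, "dz": -6, "ax": 0, "ay": 0, "az": 0, "claw": 0},
    {"dx": 0, "dy": 0, "dz": -9, "ax": 0, "ay": 0, "az": 0, "claw": 0},
    {"dx": 0, "dy": 0, "dz": -11, "ax": 0, "ay": 0, "az": 0, "claw": 0},
    {"dx": 0, "dy": 0, "dz": -11, "ax": 0, "ay": 0, "az": 0, "claw": 0},
    {"dx": 0, "dy": 0, "dz": -11, "ax": 0, "ay": 0, "az": 0, "claw": 0},
  ],
)

```text
time: 7.8
ee_pos: [0.6096, -0.2606, 0.1578]
orientation: [[-0.854, -0.146, -0.5], [-0.126, 0.989, -0.075], [0.505, -0.001, -0.863]]
contact_force: [-0.3, 0.0, -2.2]
gripper_width: 0.0118
grasp_force: 40.0
```

Run:
```python
from h import *
delta([.45,-.12,.10],down(np.pi/2+.012))
s=snapshot("scene");save("scene2.png",cv2.resize(s["pixels"][140:320,150:390],(800,600)))
```

```text
d [ 8.94 16.25 11.91] a [-0.037 -0.529  0.131] rows 4.4 3.6
```

View pics/scene2.png

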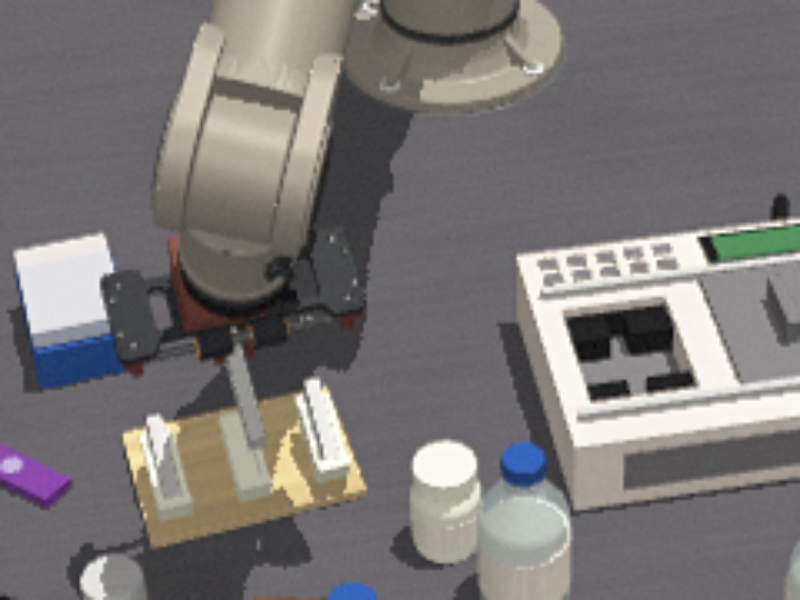

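The long plate hangs in the fingers at (245,395), clear of the rack, and both short plates are in place. I'll move it level over the free bench beside the rack.

Emit:
arm_command(
  commands=[
    {"dx": 2, "dy": 1, "dz": 1, "ax": -0.01, "ay": -0.13, "az": 0.03, "claw": 0},
    {"dx": 4, "dy": 4, "dz": 3, "ax": -0.02, "ay": -0.26, "az": 0.06, "claw": 0},
    {"dx": 6, "dy": 8, "dz": 6, "ax": -0.03, "ay": -0.39, "az": 0.1, "claw": 0},
    {"dx": 8, "dy": 12, "dz": 9, "ax": -0.037, "ay": -0.529, "az": 0.131, "claw": 0},
    {"dx": 8.9, "dy": 16.2, "dz": 11.9, "ax": -0.037, "ay": -0.529, "az": 0.131, "claw": 0},
    {"dx": 8.9, "dy": 16.2, "dz": 11.9, "ax": -0.037, "ay": -0.529, "az": 0.131, "claw": 0},
    {"dx": 8.9, "dy": 16.2, "dz": 11.9, "ax": -0.037, "ay": -0.529, "az": 0.131, "claw": 0},
    {"dx": 8.9, "dy": 16.2, "dz": 11.9, "ax": -0.037, "ay": -0.529, "az": 0.131, "claw": 0},
    {"dx": 8.9, "dy": 16.2, "dz": 11.9, "ax": -0.037, "ay": -0.529, "az": 0.131, "claw": 0},
    {"dx": 8.9, "dy": 16.2, "dz": 11.9, "ax": -0.037, "ay": -0.529, "az": 0.131, "claw": 0},
  ],
)

```text
time: 8.85
ee_pos: [0.4525, -0.1216, 0.1009]
orientation: [[-1.0, -0.011, 0.002], [-0.011, 1.0, -0.001], [-0.002, -0.001, -1.0]]
contact_force: [-0.4, 0.0, -0.9]
gripper_width: 0.0118
grasp_force: 40.0
```

Run:
```python
from h import *
delta([.45,-.12,.01],down(np.pi/2+.012))
s=snapshot("scene");P=pts(s);z=P[...,2]
m=(abs(P[...,0]-.5)<.06)&(abs(P[...,1]+.12)<.012)&(z>.03)&(z<.16)&(P[...,0]>.48)
q=P[m];print(len(q));
for x in np.arange(.48,.56,.01):
    k=abs(q[:,0]-x)<.005
    if k.any():print(round(x,2),np.round([q[k,2].min(),q[k,2].max(),q[k,1].mean()],4))
```

```text
d [0.27 0.17 9.09] a [-0.001  0.002 -0.001] rows 1.8 0.0
108
0.48 [ 0.1125  0.1306 -0.1242]
0.49 [ 0.0999  0.131  -0.1224]
0.5 [ 0.1078  0.1301 -0.1239]
0.51 [ 0.1024  0.1308 -0.1237]
0.52 [ 0.1211  0.1319 -0.1223]
0.53 [ 0.0971  0.1306 -0.1217]
0.54 [ 0.1032  0.1326 -0.1221]
```

Emit:
arm_command(
  commands=[
    {"dx": 0, "dy": 0, "dz": 4, "ax": 0, "ay": 0, "az": 0, "claw": 0},
    {"dx": 0, "dy": 0, "dz": 7.5, "ax": 0, "ay": 0, "az": 0, "claw": 0},
    {"dx": 0, "dy": 0, "dz": 9.2, "ax": 0, "ay": 0, "az": 0, "claw": 0},
    {"dx": 0, "dy": 0, "dz": 9.6, "ax": 0, "ay": 0, "az": 0, "claw": 0},
    {"dx": 0, "dy": 0, "dz": 9.6, "ax": 0, "ay": 0, "az": 0, "claw": 0},
    {"dx": 0, "dy": 0, "dz": 9.6, "ax": 0, "ay": 0, "az": 0, "claw": 0},
  ],
)

```text
time: 9.5
ee_pos: [0.452, -0.121, 0.0049]
orientation: [[-1.0, -0.012, 0.002], [-0.012, 1.0, -0.0], [-0.002, -0.0, -1.0]]
contact_force: [0.4, 0.3, -0.7]
gripper_width: 0.0114
grasp_force: 40.0
```

Emit:
arm_command(
  commands=[
    {"dx": 0, "dy": 0, "dz": 0.15, "ax": 0, "ay": 0, "az": 0, "claw": 0},
    {"dx": 0, "dy": 0, "dz": 0.15, "ax": 0, "ay": 0, "az": 0, "claw": 0},
    {"dx": 0, "dy": 0, "dz": 0.15, "ax": 0, "ay": 0, "az": 0, "claw": 0},
  ],
)

```text
time: 9.8
ee_pos: [0.4521, -0.1209, 0.0042]
orientation: [[-1.0, -0.012, 0.003], [-0.012, 1.0, -0.0], [-0.003, -0.0, -1.0]]
contact_force: [-1.6, 0.6, 10.2]
gripper_width: 0.0115
grasp_force: 40.0
```

Contact is at the expected height. I'll release, lift and look.

Emit:
arm_command(
  commands=[
    {"dx": 0, "dy": 0, "dz": -0.1, "ax": 0, "ay": 0, "az": 0, "claw": 0.1},
    {"dx": 0, "dy": 0, "dz": -0.1, "ax": 0, "ay": 0, "az": 0, "claw": 0.25},
    {"dx": 0, "dy": 0, "dz": -0.1, "ax": 0, "ay": 0, "az": 0, "claw": 0.4},
    {"dx": 0, "dy": 0, "dz": -0.1, "ax": 0, "ay": 0, "az": 0, "claw": 0.4},
    {"dx": 0, "dy": 0, "dz": -3, "ax": 0, "ay": 0, "az": 0, "claw": 0.4},
    {"dx": 0, "dy": 0, "dz": -7, "ax": 0, "ay": 0, "az": 0, "claw": 0.4},
    {"dx": 0, "dy": 0, "dz": -12, "ax": 0, "ay": 0, "az": 0, "claw": 0.4},
    {"dx": 0, "dy": 0, "dz": -14, "ax": 0, "ay": 0, "az": 0, "claw": 0.4},
    {"dx": 0, "dy": 0, "dz": -14, "ax": 0, "ay": 0, "az": 0, "claw": 0.4},
  ],
)

```text
time: 10.7
ee_pos: [0.4533, -0.1208, 0.1462]
orientation: [[-1.0, -0.012, 0.007], [-0.012, 1.0, -0.0], [-0.007, -0.0, -1.0]]
contact_force: [0.0, 1.2, 0.4]
gripper_width: 0.0349
grasp_force: 0.0
```

Run:
```python
from h import *
print(read_state()["ee_pos"],read_state()["gripper_width"])
for n in("scene","top"):
    s=snapshot(n);P=pts(s);z=P[...,2]
    m=(P[...,0]>.4)&(P[...,0]<.57)&(abs(P[...,1]+.12)<.03)&(z>.02)&(z<.04)
    q=P[m];print(n,len(q))
    if len(q)<10: continue
    r=cv2.minAreaRect(q[:,:2].astype(np.float32));print(np.round(r[0],4),np.round(r[1],4),r[2],np.median(q[:,2]),q[:,0].min(),q[:,0].max())
    if n=="scene":
        v,u=np.nonzero(m);print(u.min(),u.max(),v.min(),v.max())
        c=s["pixels"][150:310,190:400];save("lay.png",cv2.resize(c,(788,600)))
```

```text
[ 0.45327531 -0.12076275  0.14615349] 0.0349130765601705
scene 115
[ 0.4841 -0.1216] [0.1074 0.0129] 0.9156630039215088 0.029809414012192007 0.43035609572120986 0.5378968209079671
265 274 231 256
top 0
```

View pics/lay.png

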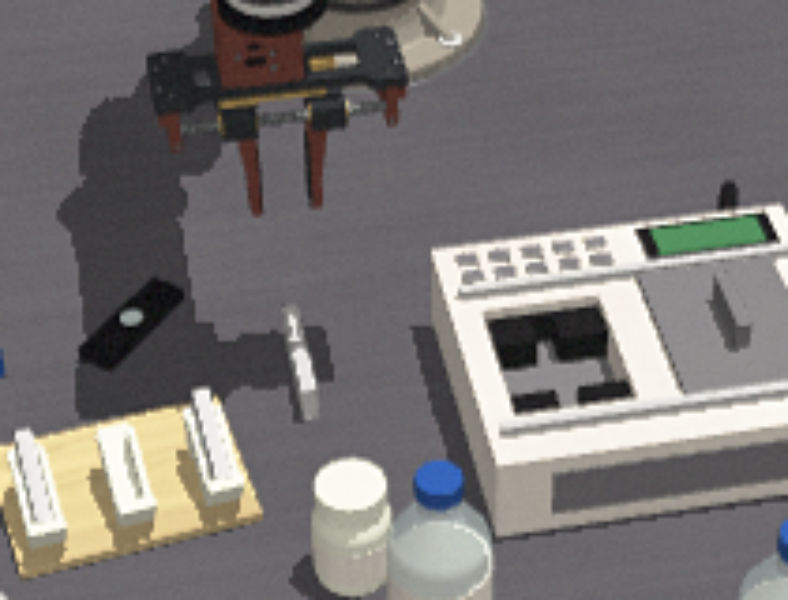

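The plate stands on its long edge at crop (302,365), with its centre about (0.484, -0.1216) by both camera and kinematics. I'll regrasp it at its middle.

Emit:
arm_command(
  commands=[
    {"dx": -3.2, "dy": 0, "dz": 4, "ax": 0, "ay": 0, "az": 0, "claw": 0.4},
    {"dx": -3.2, "dy": 0, "dz": 8, "ax": 0, "ay": 0, "az": 0, "claw": 0.4},
    {"dx": -3.2, "dy": 0, "dz": 10, "ax": 0, "ay": 0, "az": 0, "claw": 0.4},
    {"dx": -3.2, "dy": 0, "dz": 10, "ax": 0, "ay": 0, "az": 0, "claw": 0.4},
    {"dx": -3.2, "dy": 0, "dz": 10, "ax": 0, "ay": 0, "az": 0, "claw": 0.4},
  ],
)

```text
time: 11.3
ee_pos: [0.482, -0.1202, 0.0423]
orientation: [[-1.0, -0.012, -0.002], [-0.012, 1.0, 0.0], [0.002, 0.0, -1.0]]
contact_force: [-0.5, 0.6, 0.8]
gripper_width: 0.0354
grasp_force: 0.0
```

Run:
```python
from h import *
print(read_state()["ee_pos"]);delta([.484,-.1212,.0055],down(np.pi/2+.012))
```

```text
[ 0.48202794 -0.12019105  0.04228016]
d [-0.2  -0.1   3.68] a [ 0.    -0.002 -0.   ] rows 0.7 0.0
```

Emit:
arm_command(
  commands=[
    {"dx": -0.2, "dy": -0.1, "dz": 2, "ax": 0, "ay": 0, "az": 0, "claw": 0.4},
    {"dx": -0.2, "dy": -0.1, "dz": 3.3, "ax": 0, "ay": 0, "az": 0, "claw": 0.4},
    {"dx": -0.2, "dy": -0.1, "dz": 3.7, "ax": 0, "ay": 0, "az": 0, "claw": 0.4},
    {"dx": -0.2, "dy": -0.1, "dz": 3.7, "ax": 0, "ay": 0, "az": 0, "claw": 0.4},
    {"dx": -0.2, "dy": -0.1, "dz": 3.7, "ax": 0, "ay": 0, "az": 0, "claw": 0},
    {"dx": -0.2, "dy": -0.1, "dz": 3.7, "ax": 0, "ay": 0, "az": 0, "claw": 0},
    {"dx": -0.2, "dy": -0.1, "dz": 3.7, "ax": 0, "ay": 0, "az": 0, "claw": 0},
    {"dx": -0.2, "dy": -0.1, "dz": 3.7, "ax": 0, "ay": 0, "az": 0, "claw": 0},
    {"dx": -0.2, "dy": -0.1, "dz": 3.7, "ax": 0, "ay": 0, "az": 0, "claw": 0},
  ],
  force=40,
)

```text
time: 12.2
ee_pos: [0.4855, -0.121, 0.0067]
orientation: [[-1.0, -0.012, 0.002], [-0.012, 1.0, 0.0], [-0.002, 0.0, -1.0]]
contact_force: [-0.5, 0.6, 5.8]
gripper_width: 0.0118
grasp_force: 40.0
```

Run:
```python
from h import *
print(read_state()["ee_pos"]);delta([.576,.0607,.12],down(np.pi/2+.012))
```

```text
[ 0.48552451 -0.12098198  0.0066846 ]
d [ -9.29  18.06 -11.31] a [0.    0.002 0.   ] rows 4.6 0.0
```

Emit:
arm_command(
  commands=[
    {"dx": 0, "dy": 0, "dz": -3, "ax": 0, "ay": 0, "az": 0, "claw": 0},
    {"dx": 0, "dy": 0, "dz": -7, "ax": 0, "ay": 0, "az": 0, "claw": 0},
    {"dx": 0, "dy": 0, "dz": -11, "ax": 0, "ay": 0, "az": 0, "claw": 0},
    {"dx": -2, "dy": 4, "dz": -13.3, "ax": 0, "ay": 0, "az": 0, "claw": 0},
    {"dx": -4, "dy": 8, "dz": -13.3, "ax": 0, "ay": 0, "az": 0, "claw": 0},
    {"dx": -6, "dy": 12, "dz": -13.3, "ax": 0, "ay": 0, "az": 0, "claw": 0},
    {"dx": -8, "dy": 16, "dz": -13.3, "ax": 0, "ay": 0, "az": 0, "claw": 0},
    {"dx": -9.3, "dy": 18.1, "dz": -13.3, "ax": 0, "ay": 0, "az": 0, "claw": 0},
    {"dx": -9.3, "dy": 18.1, "dz": -13.3, "ax": 0, "ay": 0, "az": 0, "claw": 0},
    {"dx": -9.3, "dy": 18.1, "dz": -13.3, "ax": 0, "ay": 0, "az": 0, "claw": 0},
    {"dx": -9.3, "dy": 18.1, "dz": -13.3, "ax": 0, "ay": 0, "az": 0, "claw": 0},
  ],
)

```text
time: 13.3
ee_pos: [0.575, 0.0592, 0.139]
orientation: [[-1.0, -0.01, -0.0], [-0.01, 1.0, -0.001], [0.0, -0.001, -1.0]]
contact_force: [0.4, -0.6, -0.2]
gripper_width: 0.0115
grasp_force: 40.0
```

Run:
```python
from h import *
s=snapshot("scene");P=pts(s);z=P[...,2];px=s["pixels"].astype(int)
e=read_state()["ee_pos"];print(e)
m=(abs(P[...,0]-.576)<.075)&(abs(P[...,1]-.0607)<.012)&(z>e[2]+.012)&(z<e[2]+.03)
q=P[m];x=q[:,0];print(len(q),"x",x.min(),x.max(), "top",[np.round(np.percentile(q[abs(x-a)<.008,2],95),4) for a in(.535,.55,.6,.615)])
# far end face (x max): its y extent
k=x>x.max()-.004;print("end face y",q[k,1].min(),q[k,1].max())
# hires cheeks/pit from the scene view: pit walls
b=(abs(P[...,0]-.576)<.075)&(abs(P[...,1]-.0607)<.06)
top=b&(z>.07)&(z<.08);pit=b&(z<.07)
for nm,mm in(("pit",pit),):
    q=P[mm];print(nm,np.percentile(q[:,0],[1,99]),np.percentile(q[:,1],[1,99]),q[:,2].min())
save("over.png",cv2.resize(s["pixels"][180:300,290:430],(700,600)))
delta([.576,.0607,.09],down(np.pi/2+.012))
```

```text
[0.57512648 0.05912828 0.13918455]
112 x 0.5371665560587716 0.6262224023423891 top [np.float64(0.1586), np.float64(0.1652), np.float64(0.1647), np.float64(0.167)]
end face y 0.053057424447405764 0.06341810282633172
pit [0.50400177 0.64853828] [0.00272017 0.11814865] -0.767234944108119
d [-0.09  0.16  4.92] a [-0.001  0.    -0.002] rows 1.0 0.0
```

View pics/over.png

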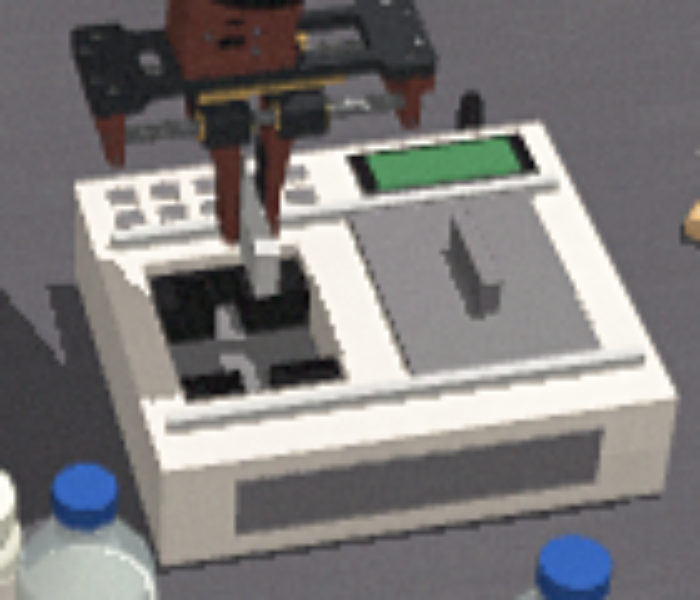

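The plate hangs level over the pit at crop (262,265), in line with the slot. I'll lower it to just above the cheeks, then ease it in.

Emit:
arm_command(
  commands=[
    {"dx": -0.1, "dy": 0.16, "dz": 2, "ax": 0, "ay": 0, "az": -0.002, "claw": 0},
    {"dx": -0.1, "dy": 0.16, "dz": 4, "ax": 0, "ay": 0, "az": -0.002, "claw": 0},
    {"dx": -0.1, "dy": 0.16, "dz": 5.5, "ax": 0, "ay": 0, "az": -0.002, "claw": 0},
    {"dx": -0.1, "dy": 0.16, "dz": 6.2, "ax": 0, "ay": 0, "az": -0.002, "claw": 0},
    {"dx": -0.1, "dy": 0.16, "dz": 6.2, "ax": 0, "ay": 0, "az": -0.002, "claw": 0},
    {"dx": -0.1, "dy": 0.16, "dz": 6.2, "ax": 0, "ay": 0, "az": -0.002, "claw": 0},
  ],
)

```text
time: 13.95
ee_pos: [0.5773, 0.0624, 0.0778]
orientation: [[-1.0, -0.014, 0.002], [-0.014, 1.0, 0.0], [-0.002, 0.0, -1.0]]
contact_force: [-0.1, 0.5, -1.5]
gripper_width: 0.0117
grasp_force: 40.0
```

Run:
```python
from h import *
print(read_state()["ee_pos"]);delta([.5762,.0607,.0457],down(np.pi/2+.012))
```

```text
[0.57730627 0.06237223 0.07784688]
d [ 0.12 -0.17  3.21] a [0.    0.002 0.002] rows 0.6 0.0
```

Emit:
arm_command(
  commands=[
    {"dx": 0.1, "dy": -0.1, "dz": 0, "ax": 0, "ay": 0, "az": 0, "claw": 0},
    {"dx": 0.1, "dy": -0.1, "dz": 0.6, "ax": 0, "ay": 0, "az": 0, "claw": 0},
    {"dx": 0.1, "dy": -0.1, "dz": 1.2, "ax": 0, "ay": 0, "az": 0, "claw": 0},
    {"dx": 0.1, "dy": -0.1, "dz": 1.6, "ax": 0, "ay": 0, "az": 0, "claw": 0},
    {"dx": 0.1, "dy": -0.1, "dz": 1.6, "ax": 0, "ay": 0, "az": 0, "claw": 0},
  ],
)

```text
time: 14.45
ee_pos: [0.5761, 0.0615, 0.0608]
orientation: [[-1.0, -0.014, 0.001], [-0.014, 1.0, -0.0], [-0.001, -0.0, -1.0]]
contact_force: [1.8, -1.2, -2.0]
gripper_width: 0.0117
grasp_force: 40.0
```

Emit:
arm_command(
  commands=[
    {"dx": 0, "dy": 0, "dz": 0.6, "ax": 0, "ay": 0, "az": 0, "claw": 0},
    {"dx": 0, "dy": 0, "dz": 1.2, "ax": 0, "ay": 0, "az": 0, "claw": 0},
    {"dx": 0, "dy": 0, "dz": 1.5, "ax": 0, "ay": 0, "az": 0, "claw": 0},
    {"dx": 0, "dy": 0, "dz": 1.5, "ax": 0, "ay": 0, "az": 0, "claw": 0},
    {"dx": 0, "dy": 0, "dz": 1.5, "ax": 0, "ay": 0, "az": 0, "claw": 0},
  ],
)

```text
time: 14.95
ee_pos: [0.5761, 0.0615, 0.0461]
orientation: [[-1.0, -0.014, 0.001], [-0.014, 1.0, -0.0], [-0.001, -0.0, -1.0]]
contact_force: [1.7, -1.6, -2.8]
gripper_width: 0.0119
grasp_force: 40.0
```

Emit:
arm_command(
  commands=[
    {"dx": 0, "dy": 0, "dz": 0.1, "ax": 0, "ay": 0, "az": 0, "claw": 0},
    {"dx": 0, "dy": 0, "dz": 0.2, "ax": 0, "ay": 0, "az": 0, "claw": 0},
    {"dx": 0, "dy": 0, "dz": 0.2, "ax": 0, "ay": 0, "az": 0, "claw": 0},
  ],
)

```text
time: 15.25
ee_pos: [0.5761, 0.0616, 0.0457]
orientation: [[-1.0, -0.014, 0.001], [-0.014, 1.0, 0.001], [-0.001, 0.001, -1.0]]
contact_force: [-2.9, -1.4, 11.7]
gripper_width: 0.0117
grasp_force: 40.0
```

Contact came at exactly the predicted height. I'll release and lift.

Emit:
arm_command(
  commands=[
    {"dx": 0, "dy": 0, "dz": 0, "ax": 0, "ay": 0, "az": 0, "claw": 0.15},
    {"dx": 0, "dy": 0, "dz": 0, "ax": 0, "ay": 0, "az": 0, "claw": 0.25},
    {"dx": 0, "dy": 0, "dz": 0, "ax": 0, "ay": 0, "az": 0, "claw": 0.33},
    {"dx": 0, "dy": 0, "dz": 0, "ax": 0, "ay": 0, "az": 0, "claw": 0.33},
    {"dx": 0, "dy": 0, "dz": -2, "ax": 0, "ay": 0, "az": 0, "claw": 0.33},
    {"dx": 0, "dy": 0, "dz": -5, "ax": 0, "ay": 0, "az": 0, "claw": 0.33},
    {"dx": 0, "dy": 0, "dz": -10, "ax": 0, "ay": 0, "az": 0, "claw": 0.45},
    {"dx": 0, "dy": 3, "dz": -12, "ax": 0, "ay": 0, "az": 0, "claw": 0.45},
    {"dx": 0, "dy": 8, "dz": -12, "ax": 0, "ay": 0, "az": 0, "claw": 0.45},
    {"dx": 0, "dy": 12.9, "dz": -12, "ax": 0, "ay": 0, "az": 0, "claw": 0.45},
    {"dx": 0, "dy": 12.9, "dz": -12, "ax": 0, "ay": 0, "az": 0, "claw": 0.45},
    {"dx": 0, "dy": 12.9, "dz": -12, "ax": 0, "ay": 0, "az": 0, "claw": 0.45},
  ],
)

```text
time: 16.45
ee_pos: [0.5734, 0.1921, 0.164]
orientation: [[-1.0, -0.017, 0.0], [-0.017, 1.0, -0.0], [-0.0, -0.0, -1.0]]
contact_force: [-0.5, -1.5, 0.0]
gripper_width: 0.0394
grasp_force: 0.0
```

Run:
```python
from h import *
s=snapshot("scene");t=snapshot("top")
e=read_state()["ee_pos"];print(e)
for n,k in(("scene",s),("top",t)):
    P=pts(k);z=P[...,2]
    m=(abs(P[...,0]-.576)<.052)&(abs(P[...,1]-.0607)<.03)&(abs(z-.069)<.0035)&(k["pixels"].mean(-1)>75)
    q=P[m]
    if len(q)>10:
        r=cv2.minAreaRect(q[:,:2].astype(np.float32));print(n,len(q),np.round(r[0],4),np.round(r[1],4),r[2],np.median(q[:,2]))
a=cv2.resize(s["pixels"][195:285,300:420],(560,420));b=cv2.resize(t["pixels"][190:300,185:325],(560,440))
save("home.png",np.vstack([a[:,:400],])if 0 else np.hstack([cv2.resize(a,(400,300)),cv2.resize(b,(400,300))]))
delta([.5762,.0608+.129,.088],down(np.pi/2+.012))
```

```text
[0.57399956 0.18894193 0.16407617]
scene 108 [0.5795 0.0664] [0.0456 0.1026] 77.6537094116211 0.0688590648620172
top 183 [0.5737 0.0613] [0.0974 0.0139] 1.0869977474212646 0.0692041631315307
d [-0.22  0.09  7.61] a [-0.001  0.     0.001] rows 1.5 0.0
```

View pics/home.png

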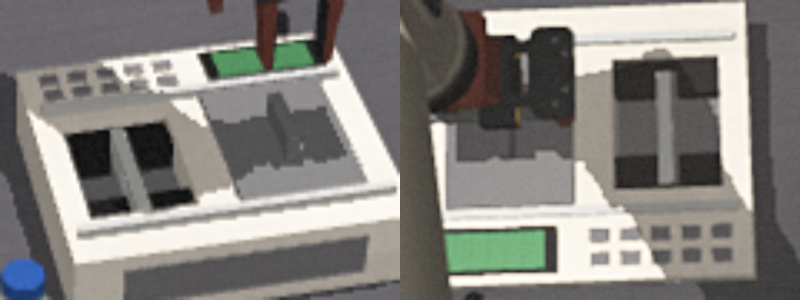

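The plate is home: its top is at 0.069 m, it is centred at about (0.574, 0.061), and it is parallel to the slot in both views. Now I'll grip the fin and shut the cover.

Emit:
arm_command(
  commands=[
    {"dx": -0.2, "dy": 0.1, "dz": 4, "ax": 0, "ay": 0, "az": 0, "claw": 0.45},
    {"dx": -0.2, "dy": 0.1, "dz": 7, "ax": 0, "ay": 0, "az": 0, "claw": 0.45},
    {"dx": -0.2, "dy": 0.1, "dz": 7.6, "ax": 0, "ay": 0, "az": 0, "claw": 0.45},
    {"dx": -0.2, "dy": 0.1, "dz": 7.6, "ax": 0, "ay": 0, "az": 0, "claw": 0.45},
    {"dx": -0.2, "dy": 0.1, "dz": 7.6, "ax": 0, "ay": 0, "az": 0, "claw": 0},
    {"dx": -0.2, "dy": 0.1, "dz": 7.6, "ax": 0, "ay": 0, "az": 0, "claw": 0},
    {"dx": -0.2, "dy": 0.1, "dz": 7.6, "ax": 0, "ay": 0, "az": 0, "claw": 0},
    {"dx": -0.2, "dy": 0.1, "dz": 7.6, "ax": 0, "ay": 0, "az": 0, "claw": 0},
    {"dx": -0.2, "dy": 0.1, "dz": 7.6, "ax": 0, "ay": 0, "az": 0, "claw": 0},
  ],
  force=15,
)

```text
time: 17.45
ee_pos: [0.5769, 0.1892, 0.0896]
orientation: [[-1.0, -0.012, 0.002], [-0.012, 1.0, -0.002], [-0.002, -0.002, -1.0]]
contact_force: [-0.8, -5.5, 4.6]
gripper_width: 0.012
grasp_force: 15.0
```

Emit:
arm_command(
  commands=[
    {"dx": 0, "dy": -1, "dz": 0, "ax": 0, "ay": 0, "az": 0, "claw": 0},
    {"dx": 0, "dy": -3, "dz": 0, "ax": 0, "ay": 0, "az": 0, "claw": 0},
    {"dx": 0, "dy": -5, "dz": 0, "ax": 0, "ay": 0, "az": 0, "claw": 0},
    {"dx": 0, "dy": -7, "dz": 0, "ax": 0, "ay": 0, "az": 0, "claw": 0},
    {"dx": 0, "dy": -9, "dz": 0, "ax": 0, "ay": 0, "az": 0, "claw": 0},
    {"dx": 0, "dy": -11, "dz": 0, "ax": 0, "ay": 0, "az": 0, "claw": 0},
    {"dx": 0, "dy": -12.2, "dz": 0, "ax": 0, "ay": 0, "az": 0, "claw": 0},
    {"dx": 0, "dy": -12.8, "dz": 0, "ax": 0, "ay": 0, "az": 0, "claw": 0},
    {"dx": 0, "dy": -13, "dz": 0, "ax": 0, "ay": 0, "az": 0, "claw": 0},
    {"dx": 0, "dy": -13, "dz": 0, "ax": 0, "ay": 0, "az": 0, "claw": 0},
    {"dx": 0, "dy": -13, "dz": 0, "ax": 0, "ay": 0, "az": 0, "claw": 0},
  ],
)

```text
time: 18.55
ee_pos: [0.5784, 0.0609, 0.0895]
orientation: [[-1.0, -0.013, 0.002], [-0.013, 1.0, 0.0], [-0.002, 0.0, -1.0]]
contact_force: [-1.6, -1.6, 7.4]
gripper_width: 0.0122
grasp_force: 15.0
```

Emit:
arm_command(
  commands=[
    {"dx": 0, "dy": -0.15, "dz": 0, "ax": 0, "ay": 0, "az": 0, "claw": 0},
    {"dx": 0, "dy": -0.3, "dz": 0, "ax": 0, "ay": 0, "az": 0, "claw": 0},
    {"dx": 0, "dy": -0.3, "dz": 0, "ax": 0, "ay": 0, "az": 0, "claw": 0},
  ],
)

```text
time: 18.85
ee_pos: [0.5784, 0.0591, 0.0895]
orientation: [[-1.0, -0.014, 0.002], [-0.014, 1.0, 0.001], [-0.002, 0.001, -1.0]]
contact_force: [-1.8, 1.1, 6.4]
gripper_width: 0.0119
grasp_force: 15.0
```

Emit:
arm_command(
  commands=[
    {"dx": 0, "dy": -0.15, "dz": 0, "ax": 0, "ay": 0, "az": 0, "claw": 0},
    {"dx": 0, "dy": -0.3, "dz": 0, "ax": 0, "ay": 0, "az": 0, "claw": 0},
    {"dx": 0, "dy": -0.3, "dz": 0, "ax": 0, "ay": 0, "az": 0, "claw": 0},
  ],
)

```text
time: 19.15
ee_pos: [0.5785, 0.059, 0.0895]
orientation: [[-1.0, -0.016, 0.002], [-0.016, 1.0, 0.004], [-0.002, 0.004, -1.0]]
contact_force: [-2.4, 7.9, 5.0]
gripper_width: 0.0118
grasp_force: 15.0
```

At the end stop: it stopped moving and the force rose. I'll release, retreat and check.

Emit:
arm_command(
  commands=[
    {"dx": 0, "dy": 0.3, "dz": 0, "ax": 0, "ay": 0, "az": 0, "claw": 0.45},
    {"dx": 0, "dy": 0.3, "dz": 0, "ax": 0, "ay": 0, "az": 0, "claw": 0.45},
    {"dx": 0, "dy": 0.3, "dz": 0, "ax": 0, "ay": 0, "az": 0, "claw": 0.45},
    {"dx": 0, "dy": 0.3, "dz": 0, "ax": 0, "ay": 0, "az": 0, "claw": 0.45},
    {"dx": 0, "dy": 0.3, "dz": -4, "ax": 0, "ay": 0, "az": 0, "claw": 0.45},
    {"dx": 0, "dy": 0.3, "dz": -8, "ax": 0, "ay": 0, "az": 0, "claw": 0.45},
    {"dx": 0, "dy": 0.3, "dz": -12, "ax": 0, "ay": 0, "az": 0, "claw": 0.45},
    {"dx": 0, "dy": 5, "dz": -14, "ax": 0, "ay": 0, "az": 0, "claw": 0.45},
    {"dx": 0, "dy": 10, "dz": -14, "ax": 0, "ay": 0, "az": 0, "claw": 0.45},
    {"dx": 0, "dy": 15, "dz": -14, "ax": 0, "ay": 0, "az": 0, "claw": 0.45},
    {"dx": 0, "dy": 15, "dz": -14, "ax": 0, "ay": 0, "az": 0, "claw": 0.45},
    {"dx": 0, "dy": 15, "dz": -14, "ax": 0, "ay": 0, "az": 0, "claw": 0.45},
  ],
)

```text
time: 20.35
ee_pos: [0.5753, 0.2067, 0.2279]
orientation: [[-1.0, -0.017, 0.0], [-0.017, 1.0, -0.0], [-0.0, -0.0, -1.0]]
contact_force: [0.1, -1.2, 0.8]
gripper_width: 0.0398
grasp_force: 0.0
```

Run:
```python
from h import *
t=snapshot("top");save("end.png",t["pixels"])
for k in(dict(np.load("top0.npz")),t):
    P=pts(k);m=(abs(P[...,0]-.576)<.04)&(abs(P[...,1]-.06)<.05)&(P[...,2]>.095)&(P[...,2]<.112)
    print(m.sum(),np.round(P[m].mean(0),4))
    for n,c in(("L",-.196),("R",-.328)):
        m=(abs(P[...,1]-c)<.02)&(abs(P[...,0]-.59)<.05)&(P[...,2]>.06)&(P[...,2]<.1);print(n,m.sum(),np.round(P[m].mean(0),4))
```

```text
138 [0.5761 0.061  0.106 ]
L 119 [ 0.5794 -0.1996  0.0695]
R 127 [ 0.5979 -0.3255  0.0689]
146 [0.5735 0.0575 0.1053]
L 121 [ 0.5799 -0.1997  0.0689]
R 131 [ 0.5974 -0.3255  0.0687]
```

View pics/end.png

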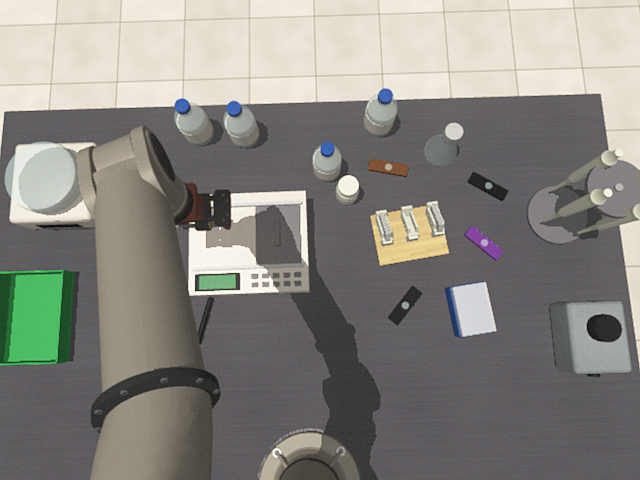

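The final picture shows the cover shut (fin at about (278,232)), the short plates and bystanders where they started, and the gripper clear. I'm handing it in.

```bash
python3 -c "
from cell import *
print(close_job())"
```

```text
the job is handed in; nothing more can be done
None
```

The long plate is home in the slot, the cover is shut against its stop and let go, the short plates and bystanders look unmoved, and the job was handed in at about 20 s; no verdict was returned.

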